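# Load the hub sleeve into the slotted bench fixture and latch it

### The arm

A 6-joint arm with a two-finger parallel gripper is mounted at the origin on the work surface. World frame = base frame: x ahead of the robot, y to its left, z up, the work surface at z = 0. Lengths are in mm, angles in rad, forces in N, time in s.
With the tool pointing down it reaches from about 350 to 875 mm from the base axis. Payload 4.2 kg.
Tool frame: the origin (TCP) lies on the mounting face of the last link; the fingertips stand 173 mm ahead of it and the grasp point (between the pads) lies grip_point_offset ahead of it (grip_point_offset is the distance from the TCP to the grasp point, in mm); z points along the fingers, y is the line along which they close (so a half turn about z gives the same grasp; the last joint's range is limited). The gripper opens to 85 mm and grips with 20 to 120 N. Pads are 22 mm wide; open, the fingers measure 114 mm over their backs; the gripper's body (76 mm by 85 mm) begins 54 mm behind the grasp point. The pads swing forward as they close: fully open they stand 13 mm farther back than shut.
Start: joints at [0.259, 0.385, 0.008, 0, -1.194, -0.259], TCP at [624.98, 0.025, 404.712] pointing down, gripper open.
Joint ranges: [-3.14, 3.14], [-1.21, 2.06], [-1.07, 1.41], [-3.16, 2.05], [-2.99, -0.16], [-3.1, 3.1]. Speed limits (rad/s): [2.79, 2.79, 3.14, 3.14, 3.14, 3.14].

### API

Orientations are given as a unit quaternion [x, y, z, w].
In Python, from bench import read_state, get_image, job_done, recognise, place_of, grip_point_offset gives the robot as it stands. The module is installed in compiled form; this text tells all that it offers.
- The arm moves only by the tool carry_out, never from a script. Its arguments are lists of equal length, an entry for each row: "slide": the shift along the tool's x, y, z in m, a list of three; "roll": the turn about the tool's z in degrees; "claw": the finger opening in m, from 0 to 0.0854. A call has 1 to 8 rows; each row is the pose to reach, as a shift and turn from the pose commanded when the call began, along the tool's axes at that moment; what a row does not reach only later rows make up. A row lasts 1/8 s, in which the tool goes at most 62.5 mm and 10.7 degrees, less where a joint would pass 70% of its speed; a pose out of reach is approached as far as the arm can. A call with a gripper value outside its range is refused whole. The fingers move at their own pace and stop on an object; the grip force is fixed at half the most. Time passes only in rows, so rows that repeat a pose let the fingers close. It gives the time, the measured TCP pose, the force, the opening and the grip force at its end, in the units of the state.
- read_state(): the state, without advancing time (a new reading comes with each control period).
- get_image(name): name is "scene" or "side" or "wrist"; returns a dict with "img" (400x640x3 uint8, red, green, blue), "z_map" (400x640 float32, mm along the optical axis (not along the pixel's ray), 0 where there is no reading), "mtx" (3x3 intrinsics, pixels), "world_from_camera" (4x4, takes a point from camera to world coordinates); the wrist camera has in their place "T_tool_cam" (4x4, takes a point from camera to tool coordinates, whose origin is the TCP and whose axes are the flange's). Camera axes: x right, y up, looking along -z (the intrinsics and any distortion apply to the point x, -y, -z); pixel columns grow to the right and rows downward; lengths in mm; the calibration is good to about 2 mm. A picture is of the moment at which its call begins: read the wrist's pose just before it.
- job_done(): hands the job in; it is judged then, once.
Trained networks look in a picture, given as the dict that the camera call returned (one of the last four; its "shot" number tells which), for a name from the list of things; names that differ only in an ending like _2 or _b are one class to them, and where a whole thing is asked for, a point or a joint stands for the part that bears it (a point fixed in the world has none). Each returns a list of dicts, best first, with "conf" (0 to 1); they miss things now and then, are a little off and sometimes report something else, mostly with a low value. They report only what shows in the picture. A call takes as long as a camera call. They do not tell look-alikes from the thing itself.
- recognise(picture, thing): "at" ([column, row] in pixels, amid what is visible of it).
- place_of(picture, thing): "at" ([column, row] in pixels: a listed point, or the origin of a listed thing).
The state is a dict: "clock": time; "joints": joint angles; "joint_vel": joint speeds; "joint_efforts": joint torques, N m; "position": TCP position; "ee_rot": TCP orientation; "contact_force": force on the tool from outside, world axes, zero at the start; "wrist_torque": the same for the moment, N m; "gripper_width": finger opening in mm; "grasp_force": force on a finger pad.
Only numpy, scipy, OpenCV 4.12 (cv2) and the standard library are available. Lean on these libraries where they do the work, as an engineer would, in place of code of your own. Each camera call takes 0.05 s, during which the arm holds its last target. There are 200 camera calls.

### The job

Slide the orange-banded flanged sleeve, standing upright on the bench all the way, into the slot of the blue fixture until it is fully home, with its flange underneath the plate. Then swing the yellow keeper arm fully shut across the mouth of the slot behind it. Do not knock over or shove aside the can, socket, bearing race and wrench lying around.

Things in the scene. Friction and masses are not known exactly. Their poses are not given: they have to be found in the camera images.
- sleeve: Loose upright hub sleeve, about 0.6 kg: round steel flange 116 mm diameter, 8 mm thick, flat on the bench; above it a plain aluminium barrel 84 mm diameter, total height 80 mm, solid top with a grey cap, orange band. Origin: centre of the flange's underside; z up. Too wide for many grippers: pushed at the barrel below about 50 mm height it slides without tipping.
- fixture: Blue slotted plate on dark rails, fixed: 184 mm wide (x), y from -80 to +80 mm; underside 12 mm, top 20 mm above the bench on which the sleeve slides in, flange between the rails (148 mm apart). Slot open to -y: 90 mm wide from y = -30 mm to its rounded end, flaring to 136 mm wide at y = -78 mm. Origin: on the bench, centre of the home place; x across, y into the slot, z up.
- seat (a point): Point on the bench, same as the fixture's origin: where the sleeve's origin lies when it is fully home against the end of the slot (the slot's end stops it within about 1 mm of this). Axes as the fixture's.
- mouth (a point): Centre of the slot's mouth on the plate's top face, 78 mm outward (fixture -y) from the seat, 20 mm above the bench. Axes as the fixture's.
- keeper (a joint): Angle of the yellow keeper arm about its upright pivot, rad: 0 = shut (a stop), arm straight across the mouth, pointing along fixture -x from the pivot; grows as it swings open anticlockwise seen from above; 1.57 = pointing out along fixture -y; stop at 2.1. Starts open (1.6 to 1.85). No spring; light friction (0.12 N m), stays where left.
- keeper_pivot (a point): Centre of the keeper's pivot, fixture x = +78 mm, y = -55 mm, 34 mm above the bench, fixed. The arm is a bar 16 mm wide, at 22 to 32 mm height, that ends 132 mm from the pivot. Axes: x points from the bar's tip back to the pivot.
- keeper_knob (a point): Top centre of the red upright knob on the keeper arm, 115 mm from the pivot: 20 mm diameter, from 32 mm to 75 mm above the bench; push it sideways to swing the arm. When shut, the arm's inner side is 5 mm clear of a sleeve that is fully home.
- can: Bystander: red can, 60 mm diameter, 130 mm tall, upright; origin under its centre.
- socket: Bystander: dark impact socket, 52 mm diameter, 75 mm tall, upright; origin under its centre.
- race: Bystander: steel bearing race, 72 mm outer diameter, 22 mm tall, lying flat; origin under its centre.
- wrench: Bystander: steel wrench 180 mm long lying flat along its own x; origin under its middle.
Things that resemble listed ones, but are neither listed nor needed, are in the scene too. Of the things like the sleeve, leave any that is green; of the rest the smaller one is meant.

How it is judged (in metres and radians):
On the way:
1. the sleeve stands upright in the slot, within 12 mm of fully home, flange under the plate, while the keeper is still open (over 0.5 rad) (horizontal distance between sleeve and seat below 0.012 m and z of sleeve in the frame of seat below 0.005 m and angle between sleeve's own z axis and vertical below 0.08 rad and value of joint keeper above 0.5 rad), for 0.2 s.
At the end, for the whole second after the job is handed in: The sleeve stands upright (within 0.05 rad) and at rest on the bench within 9 mm of fully home in the slot, its flange under the plate, and the keeper is shut to within 0.1 rad (horizontal distance between sleeve and seat below 0.009 m and z of sleeve in the frame of seat below 0.004 m and angle between sleeve's own z axis and vertical below 0.05 rad and linear speed of sleeve below 0.01 m/s and value of joint keeper below 0.1 rad); the robot touches nothing.
It fails at once if the sleeve is tipped by more than 0.35 rad (angle between sleeve's own z axis and vertical above 0.35 rad).
It fails at once if the sleeve is lifted more than 25 mm off the bench (height (world z) of sleeve above 0.025 m).
It fails at once if a bystander is moved more than 30 mm (distance of any of can, socket, race, wrench from where it was at the start of the episode above 0.03 m).
It fails at once if the can or the socket is knocked over (angle between any of can, socket's own z axis and vertical above 0.5 rad).
It also fails if it takes over 66 s, if anything falls off the work surface, if the arm or the gripper's body presses on something with over 40 N, if the wrist force passes 120 N, or if a joint passes its speed limit or range.

## Working session

There is one attempt and no reset: what is moved stays moved. The work goes in short steps, Python scripts to look and compute and a tool call to move; the robot and the scene stay as the last step left them, time stands still between calls to the robot, and variables do not carry over. Pictures are saved under pics/ and viewed, at most 10 in all, crops included, and the job is handed in when it is done.

Besides the shell and the picture viewer there is one more tool, called after "Call:" as name(argument=value, ...) on one line, values as JSON. carry_out: Moves the arm, as the interface text tells. Its arguments: {"type":"object","properties":{"slide":{"type":"array"},"roll":{"type":"array"},"claw":{"type":"array"}},"required":["slide","roll","claw"]}

```bash
mkdir -p pics; cat > h.py <<'E'
import numpy as np, cv2
from bench import *
def world(p,px,h=None,st=None):
    """pixel-> world using depth, or plane z=h"""
    T=p.get("world_from_camera")
    if T is None:
        from scipy.spatial.transform import Rotation as R
        st=st or read_state(); W=np.eye(4); W[:3,:3]=R.from_quat(st["ee_rot"]).as_matrix(); W[:3,3]=st["position"]
        T=W@np.array(p["T_tool_cam"])
    T=np.array(T);K=np.array(p["mtx"]);u,v=px
    d=np.array([(u-K[0,2])/K[0,0],-(v-K[1,2])/K[1,1],-1.])
    if h is None:
        z=p["z_map"][int(round(v)),int(round(u))]; return T[:3,:3]@(d*z)+T[:3,3]
    r=T[:3,:3]@d; return T[:3,3]+r*(h-T[2,3])/r[2]
def save(p,n): cv2.imwrite("pics/"+n,cv2.cvtColor(p["img"],cv2.COLOR_RGB2BGR))
E
python3 - <<'E'
from h import *
np.set_printoptions(precision=1,suppress=True)
s=read_state();print(s["position"],s["ee_rot"],grip_point_offset, s["contact_force"])
for c in("scene","side"):
    p=get_image(c);save(p,c+"0.png");print(c,[k for k in p], np.array(p["world_from_camera"])[:3,3])
    H=dict(sleeve=0,seat=0,mouth=20,keeper_pivot=34,keeper_knob=75,can=0,socket=0,race=0,wrench=0)
    for n,h in H.items():
        for d in place_of(p,n)[:3]: print(n,round(d["conf"],2),np.array(d["at"]),world(p,d["at"],h))
E
```

```text
[624.8   0.1 403.6] [-0.7  0.7  0.  -0. ] 154.70000000000002 [-0.   0.3 -0.1]
scene ['img', 'z_map', 'mtx', 'world_from_camera', 'shot'] [1238.4 -243.2 1149.5]
sleeve 0.89 [203.8 176.8] [ 291.3 -246.6    0. ]
sleeve 0.63 [238.4 224.3] [ 483.4 -197.1    0. ]
sleeve 0.62 [185.5 264.8] [ 552.5 -356.3    0. ]
seat 0.88 [360.1 186.3] [485.4 159.1   0. ]
mouth 0.39 [314.3 215.5] [543.1  -0.8  20. ]
mouth 0.24 [356.3 185.5] [492.1 143.3  20. ]
keeper_pivot 0.89 [355.8 207.6] [568.2 108.2  34. ]
keeper_pivot 0.6 [355.  185.4] [499.7 135.4  34. ]
keeper_knob 0.85 [310.8 216.1] [575.4 -21.6  75. ]
can 0.9 [452.8 198.5] [617.2 382.1   0. ]
socket 0.84 [248.3 307.2] [ 720.9 -238.6    0. ]
socket 0.19 [354.4 207.7] [546.7 115.2   0. ]
wrench 0.69 [433.7 151.6] [447.  414.4   0. ]
side ['img', 'z_map', 'mtx', 'world_from_camera', 'shot'] [-155.5  905.6  817.9]
sleeve 0.95 [364.1 153.5] [ 559.  -368.3    0. ]
sleeve 0.67 [410.7 189.6] [ 307.6 -244.3    0. ]
seat 0.75 [297.5 230.6] [486.  136.1   0. ]
seat 0.55 [241.1 295.7] [446.1 413.7   0. ]
mouth 0.78 [307.5 215.9] [487.9  83.5  20. ]
keeper_pivot 0.6 [284.9 204. ] [569.3  89.1  34. ]
keeper_knob 0.72 [300.1 172.8] [599.2 -28.6  75. ]
keeper_knob 0.62 [295.6 231.4] [429.3 212.2  75. ]
can 0.97 [202.  257.7] [629.7 375.5   0. ]
socket 0.88 [306.5 157.7] [ 720.8 -221.3    0. ]
socket 0.26 [295.7 233.1] [483.3 148.1   0. ]
race 0.4 [401.4 162.1] [ 413.9 -388.7    0. ]
wrench 0.61 [242.6 297. ] [440.2 414.6   0. ]
wrench 0.37 [405.2 163. ] [ 399.6 -390.6    0. ]
```

View pics/scene0.png

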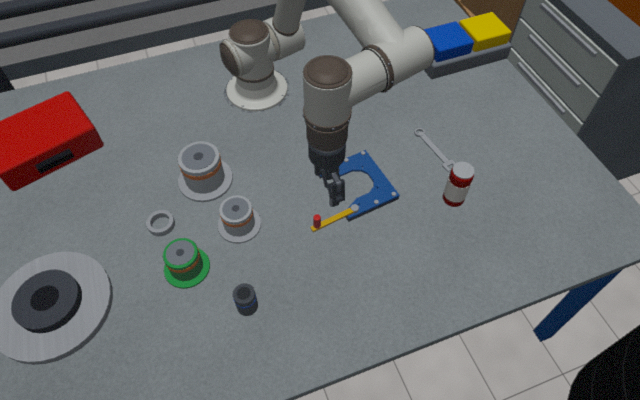

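View pics/side0.png

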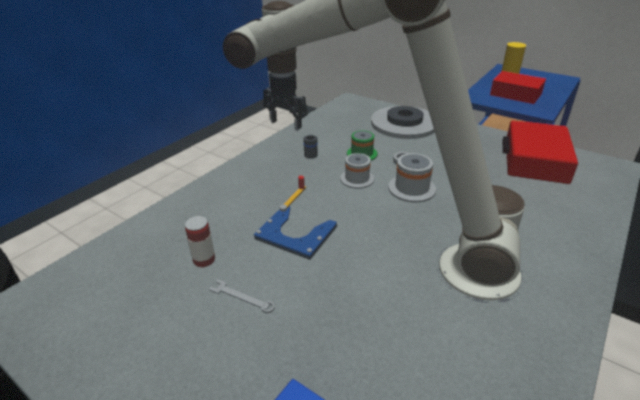

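```bash
cat >> h.py <<'E'
def cloud(p,st=None):
    z=p["z_map"];v,u=np.nonzero(z>0);zz=z[v,u]
    K=np.array(p["mtx"]);T=np.array(p["world_from_camera"]) if "world_from_camera" in p else None
    if T is None:
        from scipy.spatial.transform import Rotation as R
        st=st or read_state();W=np.eye(4);W[:3,:3]=R.from_quat(st["ee_rot"]).as_matrix();W[:3,3]=st["position"];T=W@np.array(p["T_tool_cam"])
    c=np.c_[(u-K[0,2])/K[0,0]*zz,-(v-K[1,2])/K[1,1]*zz,-zz]
    return c@T[:3,:3].T+T[:3,3],p["img"][v,u].astype(int)
def fixture(P,C):
    m=(C[:,2]>C[:,0]*1.8)&(C[:,2]>C[:,1]*1.3)&(C[:,2]>60)&(P[:,2]>8)&(P[:,2]<32)&(abs(P[:,0]-490)<170)&(abs(P[:,1]-140)<170)
    return P[m]
E
python3 - <<'E'
from h import *
np.set_printoptions(precision=1,suppress=True)
from scipy.optimize import least_squares
for c in("scene","side"):
    p=get_image(c);P,C=cloud(p)
    m=(np.hypot(P[:,0]-483,P[:,1]+197)<90)&(P[:,2]>70)&(P[:,2]<90);Q=P[m]
    r=cv2.minEnclosingCircle(Q[:,:2].astype(np.float32)); print(c,"top",len(Q),Q[:,2].mean(),r)
    m=(np.hypot(P[:,0]-483,P[:,1]+197)<90)&(P[:,2]>20)&(P[:,2]<70);Q=P[m]
    f=least_squares(lambda a:np.hypot(Q[:,0]-a[0],Q[:,1]-a[1])-42,[483,-197],loss="soft_l1");print("barrel",len(Q),f.x,f.cost/len(Q))
    F=fixture(P,C);print("fix",len(F),F[:,2].mean(),cv2.minAreaRect(F[:,:2].astype(np.float32)))
    b=(C[:,0]>120)&(C[:,1]>80)&(C[:,2]<60)&(abs(P[:,0]-570)<120)&(abs(P[:,1]-40)<120)&(P[:,2]>10)&(P[:,2]<50);B=P[b]
    if len(B): print("bar",len(B),B[:,2].mean(),cv2.minAreaRect(B[:,:2].astype(np.float32)))
    b=(C[:,0]>100)&(C[:,1]<70)&(C[:,2]<70)&(abs(P[:,0]-580)<100)&(abs(P[:,1]+20)<100)&(P[:,2]>35);B=P[b]
    if len(B): print("knob",len(B),B.mean(0),B.min(0),B.max(0))
    # bystanders
    for n,x,y,h in(("can",622,380,20),("socket",720,-230,20),("race",405,-350,8)):
        m=(np.hypot(P[:,0]-x,P[:,1]-y)<70)&(P[:,2]>h)
        if m.sum()>5: print(n,m.sum(),cv2.minEnclosingCircle(P[m][:,:2].astype(np.float32)))
    if c=="scene":
        cr=p["img"][120:300,130:350];cv2.imwrite("pics/crop.png",cv2.resize(cv2.cvtColor(cr,cv2.COLOR_RGB2BGR),None,fx=3,fy=3))
E
```

```text
scene top 765 81.88213171595734 ((486.8249206542969, -195.5188446044922), 43.763824462890625)
barrel 333 [ 485.8 -195.5] 0.44758142997862105
fix 1476 21.5372431596464 ((481.61187744140625, 149.7669677734375), (189.16995239257812, 161.171875), 6.671119689941406)
bar 190 33.20691905459628 ((577.5428466796875, 33.818939208984375), (16.60366439819336, 119.76466369628906), 8.1376953125)
knob 42 [586.4  -9.3  71.1] [576.2 -18.9  38.7] [594.2   0.4  80.5]
can 909 ((618.4874877929688, 377.3555908203125), 32.98963165283203)
socket 583 ((717.5706787109375, -240.05970764160156), 27.074886322021484)
race 367 ((403.23980712890625, -350.9411926269531), 69.85698699951172)
side top 335 80.93883202848637 ((485.85601806640625, -195.33517456054688), 46.25356674194336)
barrel 310 [ 486.9 -196.7] 1.091799427691306
fix 1328 21.45924796976853 ((479.72137451171875, 152.53826904296875), (182.7616729736328, 159.16830444335938), 7.107019424438477)
bar 62 33.767424381589066 ((571.1983642578125, 38.904449462890625), (11.792350769042969, 91.0887680053711), 10.298879623413086)
knob 13 [579.8  -5.2  75.1] [573.4  -9.9  68.8] [585.7  -0.7  78.3]
can 1034 ((615.7577514648438, 381.4413146972656), 32.6142692565918)
socket 262 ((715.3339233398438, -240.6744842529297), 30.71984100341797)
race 65 ((414.36285400390625, -361.2530212402344), 56.30014419555664)
```

View pics/crop.png

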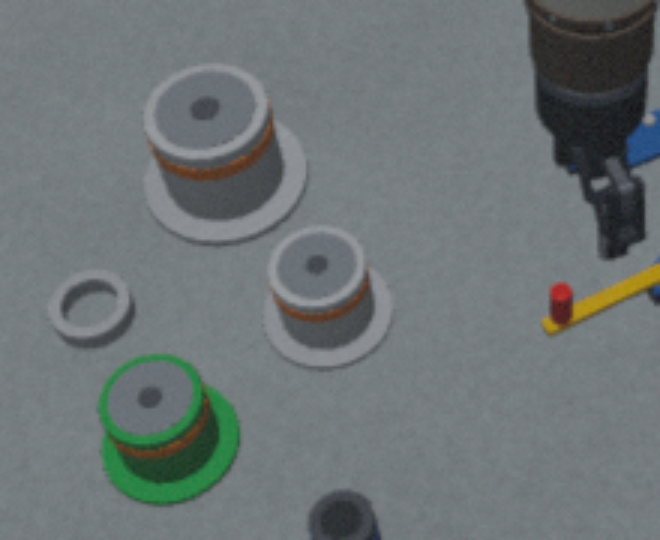

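The likely mix-ups are the large orange sleeve at scene (203,170), the small orange one at (238,218) and the green one at (185,262). The crop confirms that the small orange one, at world (486,-196), is the sleeve I want. The fixture centre is at about (481,151) with a yaw of 6.9°. I'll open the fingers to 60 mm and push with them as a cradle.

Call:
carry_out(slide=[[0.052, 0.026, 0], [0.104, 0.052, 0], [0.156, 0.079, 0], [0.208, 0.105, 0], [0.26, 0.131, 0], [0.26, 0.131, 0], [0.26, 0.131, 0]], roll=[-2, -4, -6, -6.9, -6.9, -6.9, -6.9], claw=[0.06, 0.06, 0.06, 0.06, 0.06, 0.06, 0.06])

```text
clock: 1.98
position: [493.9, -260.1, 404.8]
ee_rot: [0.748, -0.664, 0.0, -0.0]
contact_force: [-0.3, 0.4, 0.3]
gripper_width: 60.0
grasp_force: 0.0
```

```bash
python3 - <<'E'
from h import *
np.set_printoptions(precision=4,suppress=True)
from scipy.spatial.transform import Rotation as R
s=read_state();print(s["position"],s["gripper_width"],s["clock"]);print(R.from_quat(s["ee_rot"]).as_matrix())
p=get_image("wrist");save(p,"w1.png");P,C=cloud(p,s)
from scipy.optimize import least_squares
m=(np.hypot(P[:,0]-486,P[:,1]+196)<70)&(P[:,2]>74)&(P[:,2]<90);Q=P[m];print(len(Q),Q[:,2].mean(),cv2.minEnclosingCircle(Q[:,:2].astype(np.float32)))
# fixture refit without arm occlusion
p=get_image("scene");P,C=cloud(p);F=fixture(P,C);print(len(F),cv2.minAreaRect(F[:,:2].astype(np.float32)))
# rounded end: fit outline to model
p=get_image("side");P,C=cloud(p);F=fixture(P,C);print(len(F),cv2.minAreaRect(F[:,:2].astype(np.float32)))
E
```

```text
[ 493.932  -260.098   404.7962] 60.036500854115054 1.975
[[ 0.1195 -0.9928  0.0003]
 [-0.9928 -0.1195  0.0001]
 [-0.     -0.0004 -1.    ]]
3679 79.85249616666832 ((486.9278869628906, -196.2790985107422), 41.93695068359375)
1709 ((482.9842834472656, 150.70697021484375), (186.9021759033203, 161.9930419921875), 6.966481685638428)
1345 ((480.15472412109375, 152.3739776611328), (184.0327911376953, 158.88720703125), 7.484159469604492)
```

View pics/w1.png

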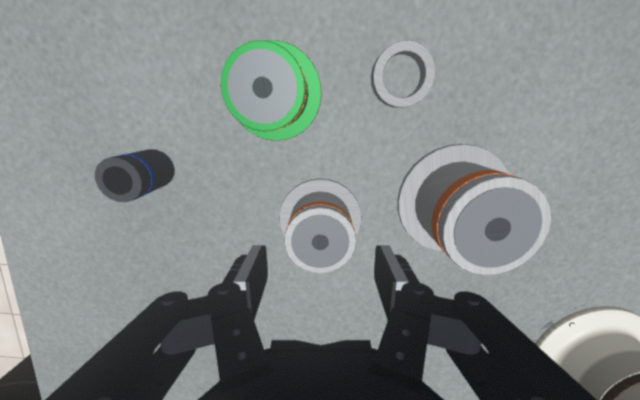

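The wrist view shows the sleeve at (320,230), ahead of and centred between the fingers. The fit agrees: top at 80 mm, radius 42 mm, centre at (487,-196). The space below the fingers is free, so I'll lower and start a gentle push.

Call:
carry_out(slide=[[0, -0.001, 0.05], [0, -0.001, 0.1], [0, -0.001, 0.15], [0, -0.001, 0.19], [0, -0.001, 0.206], [-0.01, -0.001, 0.206], [-0.02, -0.001, 0.206], [-0.028, -0.001, 0.206]], roll=[0, 0, 0, 0, 0, 0, 0, 0], claw=[0.06, 0.06, 0.06, 0.06, 0.06, 0.06, 0.06, 0.06])

```text
clock: 3.12
position: [492.1, -231.5, 200.5]
ee_rot: [0.749, -0.663, 0.002, -0.001]
contact_force: [-0.2, -3.0, 0.6]
gripper_width: 60.1
grasp_force: 0.2
```

```bash
cat >> h.py <<'E'
def fx(w,O=(482,151.3),a=np.radians(7.0)):
    d=np.array(w[:2])-O; return np.array([d[0]*np.cos(a)+d[1]*np.sin(a),-d[0]*np.sin(a)+d[1]*np.cos(a)])
E
python3 - <<'E'
from h import *
s=read_state();print(s["position"],fx(s["position"]),s["contact_force"])
for c in("scene","wrist"):
    p=get_image(c);save(p,c+"2.png");P,C=cloud(p,s)
    m=(np.hypot(P[:,0]-487,P[:,1]+190)<65)&(P[:,2]>74)&(P[:,2]<88)&(C.min(1)>70);Q=P[m]
    if len(Q): 
        r=cv2.minEnclosingCircle(Q[:,:2].astype(np.float32));print(c,len(Q),r,fx(r[0]))
E
```

```text
[ 492.06963818 -231.46582316  200.51921144] [ -36.65283892 -381.13992495] [-0.18546337 -2.96801452  0.60045624]
scene 518 ((491.8426208496094, -199.3421630859375), 51.37831497192383) [ -32.96327474 -349.22804331]
wrist 3368 ((490.27789306640625, -219.0120849609375), 50.71395492553711) [ -36.91349974 -368.56065623]
```

View pics/wrist2.png

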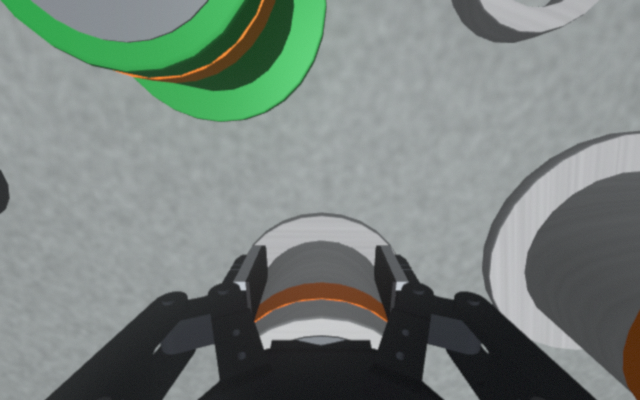

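The sleeve sits squarely in the cradle, with its orange band between the fingers, and the contact force is 3 N. I'll push it onto the fixture's axis.

Call:
carry_out(slide=[[-0.01, -0.002, 0], [-0.02, -0.004, 0], [-0.032, -0.008, 0], [-0.044, -0.011, 0], [-0.056, -0.014, 0], [-0.068, -0.017, 0], [-0.078, -0.019, 0], [-0.084, -0.02, 0]], roll=[0, 0, 0, 0, 0, 0, 0, 0], claw=[0.06, 0.06, 0.06, 0.06, 0.06, 0.06, 0.06, 0.06])

```text
clock: 4.22
position: [501.8, -146.1, 199.6]
ee_rot: [0.749, -0.663, 0.001, -0.0]
contact_force: [-0.7, -5.6, 5.2]
gripper_width: 60.0
grasp_force: 0.4
```

Call:
carry_out(slide=[[-0.01, -0.002, 0], [-0.02, -0.004, 0], [-0.032, -0.008, 0], [-0.044, -0.011, 0], [-0.056, -0.014, 0], [-0.066, -0.016, 0], [-0.074, -0.017, 0], [-0.078, -0.017, 0]], roll=[0, 0, 0, 0, 0, 0, 0, 0], claw=[0.06, 0.06, 0.06, 0.06, 0.06, 0.06, 0.06, 0.06])

```text
clock: 5.22
position: [509.2, -66.6, 199.5]
ee_rot: [0.749, -0.663, 0.001, -0.0]
contact_force: [1.0, -5.4, 5.1]
gripper_width: 59.9
grasp_force: 0.3
```

```bash
python3 - <<'E'
from h import *
from scipy.optimize import least_squares
s=read_state();print(s["position"],fx(s["position"]),s["contact_force"])
for c in("scene","side"):
    p=get_image(c);P,C=cloud(p)
    if c=="scene": a=p["img"]
    else: cv2.imwrite("pics/both3.png",cv2.cvtColor(cv2.resize(np.vstack([a[100:300,200:460],p["img"][90:290,200:460]]),None,fx=1.5,fy=1.5),cv2.COLOR_RGB2BGR))
    m=(np.hypot(P[:,0]-505,P[:,1]+25)<75)&(P[:,2]>25)&(P[:,2]<72)&(C.min(1)>50);Q=P[m]
    if len(Q)>20:
        f=least_squares(lambda a:np.hypot(Q[:,0]-a[0],Q[:,1]-a[1])-42,[505,-25],loss="soft_l1");print(c,len(Q),f.x,fx(f.x))
E
```

```text
[509.18082938 -66.63386014 199.50553203] [   0.41877116 -219.62192402] [ 1.01202739 -5.3738218   5.06515383]
scene 175 [503.77445831 -29.35731894] [  -0.40443404 -181.96436561]
side 354 [504.05145029 -28.04832457] [ 3.00195641e-02 -1.80698885e+02]
```

View pics/both3.png

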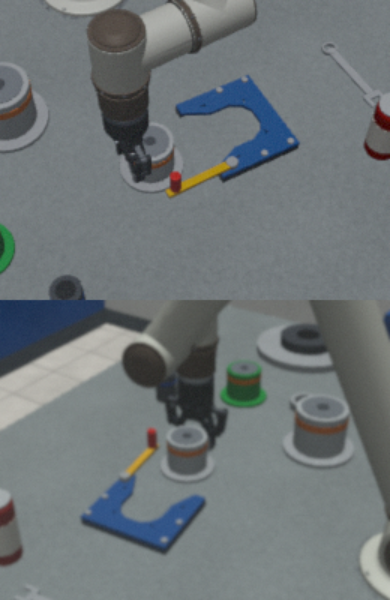

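The sleeve stands on the fixture's axis (fx≈0, fy≈-181), clear of the keeper. I'll push it on into the flare.

Call:
carry_out(slide=[[-0.01, 0, 0], [-0.02, 0, 0], [-0.032, 0, 0], [-0.044, 0, 0], [-0.056, 0, 0], [-0.068, 0, 0], [-0.078, 0, 0], [-0.085, 0, 0]], roll=[0, 0, 0, 0, 0, 0, 0, 0], claw=[0.06, 0.06, 0.06, 0.06, 0.06, 0.06, 0.06, 0.06])

```text
clock: 6.32
position: [498.6, 17.7, 199.0]
ee_rot: [0.748, -0.663, 0.0, 0.0]
contact_force: [0.5, -5.0, 5.2]
gripper_width: 60.1
grasp_force: 0.0
```

Call:
carry_out(slide=[[-0.007, 0, 0], [-0.014, 0, 0], [-0.021, 0, 0], [-0.028, 0, 0], [-0.035, 0, 0], [-0.042, 0, 0], [-0.047, 0, 0], [-0.05, 0, 0]], roll=[0, 0, 0, 0, 0, 0, 0, 0], claw=[0.06, 0.06, 0.06, 0.06, 0.06, 0.06, 0.06, 0.06])

```text
clock: 7.32
position: [492.4, 67.1, 198.9]
ee_rot: [0.748, -0.663, -0.0, 0.0]
contact_force: [0.5, -5.9, 5.8]
gripper_width: 60.0
grasp_force: 0.0
```

```bash
cat > chk.py <<'E'
from h import *
from scipy.optimize import least_squares
s=read_state();print(s["position"],fx(s["position"]),s["contact_force"],s["wrist_torque"])
for c in("scene","side"):
    p=get_image(c);save(p,c+"_chk.png");P,C=cloud(p)
    q=np.array([fx(w) for w in P[:,:2]]) if 0 else None
    x0=np.array(s["position"][:2])+38.5*np.array([-.122,.9925])
    m=(np.hypot(P[:,0]-x0[0],P[:,1]-x0[1])<65)&(P[:,2]>25)&(P[:,2]<74)&(C.min(1)>50)&(C.max(1)-C.min(1)<40);Q=P[m]
    if len(Q)>20:
        f=least_squares(lambda a:np.hypot(Q[:,0]-a[0],Q[:,1]-a[1])-42,x0,loss="soft_l1");print(c,len(Q),f.x,fx(f.x))
    F=fixture(P,C);print(len(F),cv2.minAreaRect(F[:,:2].astype(np.float32)))
E
python3 chk.py
```

```text
[492.38292678  67.06548402 198.88347026] [ 3.99288635e-02 -8.48720051e+01] [ 0.47914721 -5.93246848  5.80804452] [-1.414119   -0.17641325  0.06979665]
scene 171 [486.47050254 104.77135457] [ -1.23323538 -46.72664517]
1312 ((482.49652099609375, 149.9975128173828), (186.98651123046875, 161.1818389892578), 6.747252464294434)
side 395 [486.95512411 105.7822689 ] [ -0.62902664 -45.78232656]
1348 ((480.7032775878906, 150.8722686767578), (184.79014587402344, 162.5582275390625), 7.985413551330566)
```

Call:
carry_out(slide=[[-0.006, 0, 0], [-0.012, 0, 0], [-0.018, 0, 0], [-0.023, 0, 0], [-0.028, 0, 0], [-0.032, 0, 0], [-0.036, 0, 0], [-0.039, 0, 0]], roll=[0, 0, 0, 0, 0, 0, 0, 0], claw=[0.06, 0.06, 0.06, 0.06, 0.06, 0.06, 0.06, 0.06])

```text
clock: 8.43
position: [487.6, 105.5, 198.9]
ee_rot: [0.748, -0.663, -0.0, 0.001]
contact_force: [0.1, -6.5, 6.3]
gripper_width: 60.3
grasp_force: 0.0
```

```bash
python3 chk.py
```

```text
[487.5634909  105.52406107 198.88734868] [ -0.05666213 -46.112751  ] [ 0.11711758 -6.4592463   6.32090828] [-1.46532002 -0.16469105  0.0098245 ]
scene 167 [481.42527631 144.66898045] [-1.37855778 -6.51155174]
1147 ((482.4976806640625, 151.013671875), (189.03688049316406, 163.1359405517578), 6.719436168670654)
side 399 [481.93269466 143.97542238] [-0.95944513 -7.26177888]
1281 ((480.316162109375, 149.80667114257812), (183.98068237304688, 161.69956970214844), 6.74405574798584)
```

Call:
carry_out(slide=[[-0.001, 0, 0], [-0.002, 0, 0], [-0.003, 0, 0], [-0.004, 0, 0], [-0.005, 0, 0], [-0.006, 0, 0]], roll=[0, 0, 0, 0, 0, 0], claw=[0.06, 0.06, 0.06, 0.06, 0.06, 0.06])

```text
clock: 9.28
position: [486.9, 110.6, 199.1]
ee_rot: [0.748, -0.664, 0.0, 0.002]
contact_force: [2.6, -13.5, 8.5]
gripper_width: 60.1
grasp_force: 0.6
```

Call:
carry_out(slide=[[-0.001, 0, 0], [-0.002, 0, 0], [-0.002, 0, 0]], roll=[0, 0, 0], claw=[0.06, 0.06, 0.06])

```text
clock: 9.65
position: [486.8, 111.3, 199.4]
ee_rot: [0.748, -0.664, 0.0, 0.002]
contact_force: [4.7, -19.0, 10.1]
gripper_width: 59.7
grasp_force: 2.8
```

Movement stalled and the force rose to 19 N at TCP fy≈-40, so the sleeve is home. I'll retreat, rise and move beyond the knob with the fingers closing.

Call:
carry_out(slide=[[0.01, 0, 0], [0.035, 0, 0], [0.065, 0, 0], [0.065, 0, -0.04], [0.065, 0, -0.08], [0.088, -0.041, -0.08], [0.111, -0.082, -0.08], [0.134, -0.122, -0.08]], roll=[0, 0, 0, 0, 0, 0, 0, 0], claw=[0.06, 0.06, 0.06, 0.06, 0.06, 0.0, 0.0, 0.0])

```text
clock: 10.65
position: [625.2, -4.4, 278.1]
ee_rot: [0.748, -0.663, -0.001, -0.0]
contact_force: [0.8, 0.7, -0.7]
gripper_width: 5.2
grasp_force: 0.0
```

Call:
carry_out(slide=[[0, 0, 0], [0, 0, 0], [0, 0, 0]], roll=[0, 0, 0], claw=[0, 0, 0])

```text
clock: 11.02
position: [623.3, -3.9, 278.5]
ee_rot: [0.749, -0.663, -0.0, 0.0]
contact_force: [-0.1, -0.1, 1.0]
gripper_width: 0.1
grasp_force: 0.0
```

```bash
cat > chk2.py <<'E'
from h import *
from scipy.optimize import least_squares
s=read_state();print(s["position"],fx(s["position"]),s["contact_force"],s["gripper_width"])
for c in("scene","side"):
    p=get_image(c);save(p,c+"_chk2.png");P,C=cloud(p)
    m=(np.hypot(P[:,0]-482,P[:,1]-151)<65)&(P[:,2]>25)&(P[:,2]<74)&(C.min(1)>50)&(C.max(1)-C.min(1)<40);Q=P[m]
    if len(Q)>20:
        f=least_squares(lambda a:np.hypot(Q[:,0]-a[0],Q[:,1]-a[1])-42,[482,150],loss="soft_l1");print(c,len(Q),f.x,fx(f.x))
    m=(np.hypot(P[:,0]-482,P[:,1]-151)<60)&(P[:,2]>76)&(P[:,2]<88)&(C.min(1)>50)
    if m.sum()>20: r=cv2.minEnclosingCircle(P[m][:,:2].astype(np.float32));print("top",r,fx(r[0]))
    F=fixture(P,C);print(len(F),cv2.minAreaRect(F[:,:2].astype(np.float32)))
    b=(C[:,0]>90)&(C[:,1]<C[:,0]*.45)&(C[:,2]<C[:,0]*.45)&(abs(P[:,0]-520)<130)&(abs(P[:,1]-40)<120)&(P[:,2]>38)&(P[:,2]<82)
    if b.sum(): k=P[b].mean(0);print("knob",b.sum(),k,fx(k))
E
python3 chk2.py
```

```text
[623.28991332  -3.85260506 278.52022985] [ 121.32841363 -171.21503003] [-0.09142217 -0.10005242  0.97601024] 0.052776548736902185
scene 242 [480.59632835 150.05762374] [-1.54461648 -1.06205124]
top ((481.4697570800781, 149.23883056640625), 43.093589782714844) [-0.77748394 -1.98118543]
996 ((483.7572021484375, 150.6553192138672), (186.3073272705078, 162.76197814941406), 7.417191982269287)
knob 30 [585.28430075 -10.95516353  75.79886232] [  82.74050499 -173.63292806]
side 360 [481.9891086  148.50189784] [-0.35181309 -2.7759182 ]
top ((480.1044921875, 149.5745391845703), 43.283363342285156) [-2.09165976 -1.4815952 ]
1263 ((481.08563232421875, 151.86769104003906), (185.84622192382812, 158.30368041992188), 7.355878829956055)
knob 13 [579.86744454  -6.13294591  75.41810294] [  77.9517057  -168.18650582]
```

View pics/side_chk2.png

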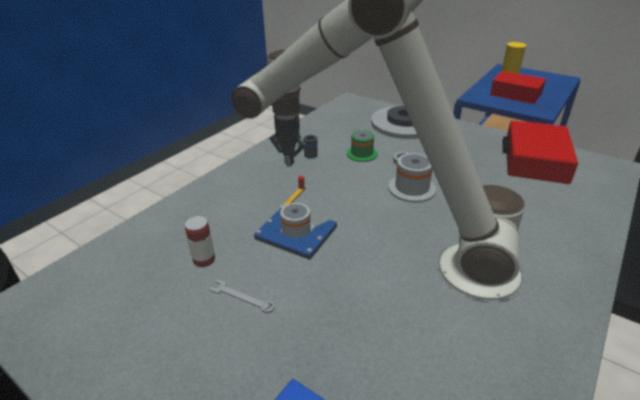

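The sleeve is home: both cameras put it within about 3 mm, and its flange is under the plate. The keeper is still open, with the knob at fixture (≈81,-171) and the closed fingers beyond it. I'll lower and sweep the knob along its arc.

Call:
carry_out(slide=[[0, 0, 0.03], [0, 0, 0.06], [0, 0, 0.064], [0, 0.0155, 0.064], [0.0015, 0.033, 0.064], [0.0015, 0.0495, 0.064], [-0.0015, 0.066, 0.064], [-0.005, 0.0825, 0.064]], roll=[0, 0, 0, 0, 0, 0, 0, 0], claw=[0, 0, 0, 0, 0, 0, 0, 0])

```text
clock: 12.12
position: [542.6, -8.7, 216.8]
ee_rot: [0.749, -0.663, 0.002, -0.003]
contact_force: [1.8, 0.5, 0.6]
gripper_width: 0.0
grasp_force: 0.8
```

```bash
python3 chk2.py
```

```text
[542.55610848  -8.73270777 216.81554709] [  40.60165141 -166.21978141] [1.78760333 0.53824991 0.64771967] 0.0017317839986187844
scene 247 [480.70149814 149.91250009] [-1.45791672 -1.21891013]
top ((481.24798583984375, 149.98812866210938), 44.0474967956543) [-0.90628566 -1.21044538]
1232 ((482.7851867675781, 151.94448852539062), (189.1352081298828, 161.79696655273438), 5.522100925445557)
side 363 [482.10864959 148.20192819] [-0.26972025 -3.08822031]
top ((481.2626037597656, 150.22479248046875), 44.30331039428711) [-0.86293463 -0.97732709]
1260 ((481.41802978515625, 152.4285888671875), (186.046142578125, 160.42987060546875), 6.6370391845703125)
knob 19 [515.86574704   3.43684127  75.66593783] [  15.59333083 -150.88820552]
```

Knob at fixture (15.6,-151), as predicted. Continuing the arc.

Call:
carry_out(slide=[[-0.005, 0.0105, 0], [-0.01, 0.021, 0], [-0.017, 0.031, 0], [-0.024, 0.041, 0], [-0.034, 0.049, 0], [-0.044, 0.057, 0], [-0.0555, 0.063, 0], [-0.067, 0.069, 0]], roll=[0, 0, 0, 0, 0, 0, 0, 0], claw=[0, 0, 0, 0, 0, 0, 0, 0])

```text
clock: 13.22
position: [464.5, 49.5, 214.6]
ee_rot: [0.748, -0.663, -0.0, 0.0]
contact_force: [1.1, -1.1, -0.4]
gripper_width: -0.4
grasp_force: 0.6
```

```bash
python3 chk2.py
```

```text
[464.50393648  49.46650123 214.60845344] [-29.77603215 -98.94221353] [ 1.08992373 -1.07921458 -0.44855624] -0.3761760891715138
scene 246 [480.79140928 149.97557389] [-1.36098901 -1.16726388]
top ((482.3204345703125, 149.53079223632812), 43.95348358154297) [ 0.10243391 -1.79507151]
1176 ((482.8897399902344, 151.40794372558594), (189.72218322753906, 160.47264099121094), 5.436387538909912)
side 360 [482.01195032 148.50596126] [-0.32864642 -2.77466878]
top ((480.3600769042969, 149.72630310058594), 43.54781723022461) [-1.81948477 -1.36211045]
1269 ((481.03839111328125, 151.64283752441406), (185.56309509277344, 159.3526153564453), 7.402826309204102)
knob 20 [452.46746521  73.10813059  75.45426419] [-38.84159554 -74.00992845]
```

Call:
carry_out(slide=[[-0.006, 0.002, 0], [-0.012, 0.004, 0], [-0.016, 0.005, 0], [-0.019, 0.006, 0], [-0.021, 0.007, 0], [-0.023, 0.007, 0], [-0.024, 0.007, 0], [-0.025, 0.007, 0]], roll=[0, 0, 0, 0, 0, 0, 0, 0], claw=[0, 0, 0, 0, 0, 0, 0, 0])

```text
clock: 14.32
position: [455.4, 71.1, 214.7]
ee_rot: [0.749, -0.663, 0.001, 0.002]
contact_force: [8.2, -17.0, -0.6]
gripper_width: 0.2
grasp_force: 9.0
```

```bash
python3 chk2.py | grep -v '^[0-9]'
```

```text
[455.3800508   71.13747544 214.74487497] [-36.19088237 -76.32084953] [  8.24028506 -16.99971581  -0.61611019] 0.16310093187853295
scene 248 [480.9168403  149.98573893] [-1.23525413 -1.17246081]
top ((481.7947998046875, 150.67127990722656), 44.23882293701172) [-0.28029237 -0.5990261 ]
side 359 [481.97028644 148.19993767] [-0.40729464 -3.07333377]
top ((477.4036560058594, 143.19215393066406), 49.06737518310547) [-5.55018142 -7.48725799]
knob 20 [449.83814914  91.81648462  75.33715384] [-39.17133826 -55.12059063]
```

The stop is reached: 17 N, with the knob at fixture y -55. I'll back off, rise and verify.

Call:
carry_out(slide=[[0.008, 0, 0], [0.03, 0, 0], [0.06, 0, 0], [0.08, 0, -0.04], [0.1, 0, -0.09], [0.13, 0, -0.14], [0.16, 0, -0.16], [0.16, 0, -0.16]], roll=[0, 0, 0, 0, 0, 0, 0, 0], claw=[0, 0, 0, 0, 0, 0, 0, 0])

```text
clock: 15.42
position: [474.5, -87.2, 376.4]
ee_rot: [0.747, -0.664, 0.001, -0.002]
contact_force: [0.5, 0.5, 0.1]
gripper_width: -0.2
grasp_force: 0.0
```

```bash
python3 chk2.py; python3 -c "
import cv2,numpy as np
a=cv2.imread('pics/scene_chk2.png')[100:300,200:460];b=cv2.imread('pics/side_chk2.png')[130:330,180:440]
cv2.imwrite('pics/fin.png',cv2.resize(np.vstack([a,b]),None,fx=1.5,fy=1.5))"
```

```text
[474.53842636 -87.18096497 376.40795172] [ -36.46947482 -235.79402694] [0.53781459 0.49059062 0.08884066] -0.1570083766403448
scene 250 [480.70924073 150.06889004] [-1.43117271 -1.06462947]
top ((483.4694519042969, 150.30384826660156), 44.40510940551758) [ 1.33709847 -1.16780771]
1220 ((483.43267822265625, 150.25424194335938), (187.14138793945312, 161.70040893554688), 6.874271392822266)
knob 29 [455.06527481  90.18145621  76.69104439] [-34.18243464 -57.38045816]
side 370 [481.87857936 148.17377004] [-0.50150718 -3.08813006]
top ((477.2375183105469, 143.3322296142578), 49.132171630859375) [-5.69800982 -7.32797932]
1257 ((480.7234802246094, 151.88885498046875), (185.66079711914062, 159.10292053222656), 7.025256156921387)
knob 14 [449.10630487  94.49496539  76.67848551] [-39.57130279 -52.37288547]
```

View pics/fin.png

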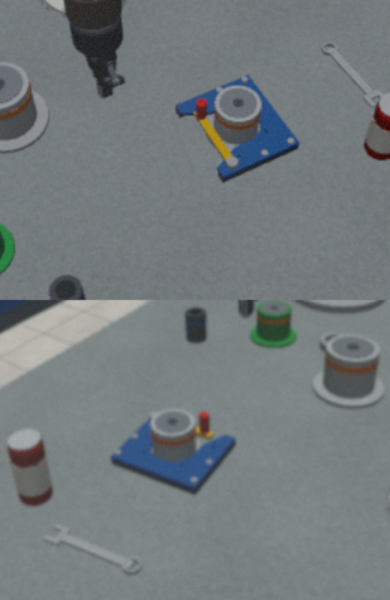

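The picture shows the sleeve home in the slot, the keeper straight across the mouth, the bystanders in place and the gripper clear.

```bash
python3 -c "from bench import *;print(job_done())"
```

```text
the job is handed in; nothing more can be done
None
```

I slid the smaller orange-banded sleeve fully home (measured within about 3 mm of the seat), swung the keeper shut against its stop with the bystanders undisturbed, and handed the job in at about 15.5 s; no verdict was returned.

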